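# Rebuild a slit lamp's chin rest and hold it home

### The arm

A 6-joint arm with a two-finger parallel gripper is mounted at the origin on the work surface. World frame = base frame: x ahead of the robot, y to its left, z up, the work surface at z = 0. Lengths are in m, angles in rad, forces in N, time in s.
With the tool pointing down it reaches from about 0.275 to 0.85 m from the base axis. Payload 19 kg.
Tool frame: the origin (TCP) lies on the mounting face of the last link; the fingertips stand 173 mm ahead of it and the grasp point (between the pads) lies 155 mm ahead of it; z points along the fingers, y is the line along which they close (so a half turn about z gives the same grasp; the last joint's range is limited). The gripper opens to 85 mm and grips with 20 to 120 N. Pads are 22 mm wide; open, the fingers measure 114 mm over their backs; the gripper's body (76 mm by 85 mm) begins 54 mm behind the grasp point. The pads swing forward as they close: fully open they stand 13 mm farther back than shut.
Start: joints at [-1.311, 0.15, 1.437, -0, 1.554, -0.134], TCP at [0.221, -0.531, 0.405] pointing down, gripper open.
Joint ranges: [-2.8, 2.8], [-0.68, 2.1], [0.12, 2.68], [-1.39, 4.53], [0.16, 2.79], [-2.81, 2.81]. Speed limits (rad/s): [1.89, 1.89, 2.22, 3.01, 3.01, 3.01].

### API

Orientations are given as [roll, pitch, yaw] about the fixed x, y, z axes, in that order (R = Rz(yaw) Ry(pitch) Rx(roll)).
In Python, from plant import ctrl gives the robot as it stands.
- The arm moves only by the shell command python3 -m inch 'ROWS' [FORCE]. ROWS is JSON, a list that holds one entry, the list of rows, each a list of 7 numbers: the turn, a rotation vector about the tool's x, y, z in rad, then the shift along the tool's x, y, z in cm, then the finger opening in cm, from 0 to 8.54. In form: [[[rx, ry, rz, tx, ty, tz, gripper], ...]]. A call has 1 to 12 rows; each row shifts and turns the commanded pose from where the row before left it, along the tool's axes as they then stand; what a row does not reach is not made up. A row lasts 1/12 s, in which the tool goes at most 41.7 mm and 7.16 degrees, less where a joint would pass 70% of its speed; a pose out of reach is approached as far as the arm can. A call is refused whole if a number of a shift passes 4.17 or a number of a turn 0.125, either way. A call with a gripper value outside its range is refused whole. The fingers move at their own pace and stop on an object; FORCE is the grip in N (left out, the last holds). Time passes only in rows, so rows that do not move let the fingers close. It gives the time, the measured TCP pose, the force, the opening and the grip force at its end, in the units of the state.
- ctrl.state(): the state, without advancing time (a new reading comes with each control period).
- ctrl.snapshot(name): name is "side" or "top"; returns a dict with "image" (384x512x3 uint8, red, green, blue), "fx", "fy", "cx", "cy" (pixels), "D" ([k1, k2, p1, p2, k3] as OpenCV has them; the pictures are not rectified), "pose" (4x4, takes a point from camera to world coordinates). Camera axes: x right, y up, looking along -z (the intrinsics and any distortion apply to the point x, -y, -z); pixel columns grow to the right and rows downward; lengths in m; the calibration is good to about 2 mm. A picture is of the moment at which its call begins. There is no depth.
- ctrl.finish_job(): hands the job in; it is judged then, once.
The state is a dict: "clock": time; "joints": joint angles; "joint_velocities": joint speeds; "effort": joint torques, N m; "tool_pos": TCP position; "tool_rot": TCP orientation; "ft_force": force on the tool from outside, world axes, zero at the start; "ft_torque": the same for the moment, N m; "opening": finger opening in m; "grip_force": force on a finger pad.
Only numpy, scipy, OpenCV 4.12 (cv2) and the standard library are available. Lean on these libraries where they do the work, as an engineer would, in place of code of your own. Each camera call takes 0.05 s, during which the arm holds its last target. There are 200 camera calls.

### The job

The slit lamp's chin rest has been taken apart for cleaning. Plug the aluminium column fully into the socket of the head-rest bar, its lock screw on the side of the hand grips; then push the chin cup's keyed shaft into the column, turning the cup until the key slips into the keyway, and keep pushing against the spring until the collar is fully home. Finish while still holding the cup in the gripper, pressed down fully home so that a colleague can tighten the lock screw, and leave everything else where it is.

Things in the scene. Friction and masses are not known exactly. Their poses are not given: they have to be found in the camera images.
- headrest: Fixed head-rest bar of a slit lamp, grey and white, 300 mm long along y, 62 mm wide, 45 mm high in the middle. Two black rubber hand grips stick out on its -x side; two steel upright clamps, 60 mm high, stand 132 mm either side of the middle. Origin: middle of its underside, on the table; z up. Turned at most 0.3 rad from the world axes.
- socket (a point): Middle of the mouth of the rectangular socket in the bar's top, 45 mm above the table; axes as headrest. The hole is 34.5 mm (x) by 42.5 mm (y) and 31 mm deep: 1.25 mm play on each side of the column's foot.
- column_mid (a point): Loose aluminium column, 100 mm high, 380 g, standing in the steel tray (floor 3 mm, rim 16 mm high). Point on its axis, half-way up. Octagonal hub 44 mm across flats, smooth from 46 mm up to the top: grip it there, across y. z up, lock screw on its -x side, keyway on +x. Plugged in right, its axes match the bar's; at the start they are within 0.6 rad of the world axes.
- column_foot (a point): Middle of the underside of the column's foot, 15 mm above the table when fully plugged in. The foot is a block 32 mm (x) by 40 mm (y), 30 mm high, its end tapered by 3 mm over 6 mm. Above it a flange 54 mm square, 6 mm thick, that comes to rest on the bar's top; then a black ring 54 mm across up to 46 mm.
- lock_screw (a point): Black knob, 16 mm across, of the lock screw on the column's -x side, 35 mm off its axis and 66 mm above the underside of its foot. Belongs on the hand grips' side of the bar.
- hub_mouth (a point): Middle of the column's top face, where the bore opens; axes as the column's. Bore 23 mm across, 54 mm deep, with a keyway on its +x side, 8.5 mm wide, reaching 16.5 mm from the axis, over its whole depth.
- plunger (a joint): Spring plunger in the column's bore, metres pressed down: 0 at rest (its top 42 mm below the hub mouth), about 0.008 with the chin cup fully home, stop at 0.010. It pushes up with 4.8 N at rest, 11 N with the cup home.
- cup_mid (a point): Loose white chin cup on a steel shaft, 130 g, hanging in the larger hole of the blue drying block (90 x 170 x 55 mm), collar on its top. Point: middle of the cup's body, 78 mm above the shaft's tip. Body 46 mm deep along x with flat front and back faces 70 to 86 mm above the tip: grip across x there. 72 mm wide along y, sides rise to 100 mm. z up, +x to the raised lip.
- cup_tip (a point): Tip of the chin cup's shaft, 50 mm below the hub mouth when home. Shaft 20 mm across, tip tapered 3.5 mm over 8 mm. Brass key on the +x (lip) side, 7 mm wide, 14 mm out from the axis, from 12 to 46 mm above the tip: 12 mm of shaft enter at any turn, then the key must meet the keyway. The cup starts within 0.8 rad of the world axes.
- cup_collar (a point): Middle of the underside of the chin cup's grey collar (36 mm across), 50 mm above the tip and 28 mm below cup_mid; it meets the column's top face when fully home.
- cup_lip (a point): Point in the back (+x, lip) wall of the chin cup's body, 20 mm from its axis, 78 mm above the tip. With the key in the keyway it is on the side away from the lock screw.
- chin_cup: The same chin cup as a whole; origin at the tip of its shaft, axes as cup_mid.
- test_rod: Bystander: steel focusing test rod with a small black plate, 89 mm long, upright in the small hole of the blue drying block, 90 mm from the cup. Origin at its lower end.
- spare_knob: Bystander: small black screw knob, 18 mm across, 28 mm high with its stud up, in the steel tray. Origin under its middle.
- drops: Bystander: white eye-drop bottle, 26 mm across, 65 mm high. Origin under its middle.
- screwdriver: Bystander: screwdriver with red handle, 160 mm long, lying flat on the table.
- occluder: Bystander: flat black eye occluder paddle, 160 mm long, 7 mm thick. Origin under the middle of its disc.
- tub: Bystander: blue plastic tub, 84 mm across, 70 mm high. Origin under its middle.
Things that resemble listed ones, but are neither listed nor needed, are in the scene too. What is shaped like the chin_cup but orange or red is not meant.

How it is judged:
By the outcome, as a careful person would: the job done as asked, in the order asked, and still so for the second after the job is handed in, while the arm keeps its last pose, push and grip.
It also fails if it takes over 59 s, if anything falls off the work surface, if the arm or the gripper's body presses on something with over 40 N, if the wrist force passes 120 N, or if a joint passes its speed limit or range.

## Working session

There is one attempt and no reset: what is moved stays moved. The work goes in short steps, Python scripts to look and compute and a shell command to move; the robot and the scene stay as the last step left them, time stands still between calls to the robot, and variables do not carry over. Pictures are saved under pics/ and viewed, at most 10 in all, crops included, and the job is handed in when it is done.

```bash
mkdir -p pics; ls; cat > h.py <<'E'
import numpy as np, cv2
from plant import ctrl
def snap(n,f):
    s=ctrl.snapshot(n); cv2.imwrite(f'pics/{f}.png',s['image'][:,:,::-1]); np.savez(f'pics/{f}.npz',**{k:s[k] for k in s}); return s
def ray(s,uv):
    K=np.array([[s['fx'],0,s['cx']],[0,s['fy'],s['cy']],[0,0,1]],float)
    p=cv2.undistortPoints(np.array([[uv]],float),K,np.array(s['D'],float))[0,0]
    P=np.array(s['pose']); return P[:3,3],P[:3,:3]@np.array([p[0],-p[1],-1])
def atz(s,uv,z):
    o,d=ray(s,uv); return o+d*(z-o[2])/d[2]
def proj(s,X):
    K=np.array([[s['fx'],0,s['cx']],[0,s['fy'],s['cy']],[0,0,1]],float)
    P=np.array(s['pose']); c=(np.atleast_2d(X)-P[:3,3])@P[:3,:3]; c=c*[1,-1,-1]
    return cv2.projectPoints(c.reshape(-1,1,3),np.zeros(3),np.zeros(3),K,np.array(s['D'],float))[0][:,0]
def load(f): return dict(np.load(f'pics/{f}.npz'))
def tri(a,ua,b,ub):
    o1,d1=ray(a,ua);o2,d2=ray(b,ub);A=np.stack([d1,-d2],1)
    t=np.linalg.lstsq(A,o2-o1,rcond=None)[0];p,q=o1+t[0]*d1,o2+t[1]*d2
    return (p+q)/2,np.linalg.norm(p-q)
E
python3 - <<'E'
from h import *
for n in('top','side'):
    s=snap(n,n+'0'); print(n,s['fx'],s['cx'],s['cy'],s['D'],np.round(s['pose'],3).tolist())
    im=cv2.resize(s['image'],None,fx=1.5,fy=1.5,interpolation=cv2.INTER_CUBIC); cv2.imwrite(f'pics/{n}0b.png',im[:,:,::-1])
print(ctrl.state())
E
```

```text
pics
top 491.63507590977787 256.21344968013005 192.64440777614846 [-0.18619599  0.          0.          0.          0.        ] [[0.006, 0.987, -0.159, 0.234], [-1.0, 0.008, 0.013, 0.022], [0.014, 0.159, 0.987, 1.649], [0.0, 0.0, 0.0, 1.0]]
side 394.1266769872422 255.37858411753393 192.84075414532765 [-0.13342408  0.          0.          0.          0.        ] [[-0.839, 0.304, -0.451, -0.075], [-0.543, -0.445, 0.712, 0.892], [0.016, 0.842, 0.539, 0.772], [0.0, 0.0, 0.0, 1.0]]
{'clock': 0.1, 'joints': array([-1.31102484e+00,  1.50942868e-01,  1.43793369e+00, -1.30514552e-05,
        1.55378699e+00, -1.33993601e-01]), 'joint_velocities': array([-4.33892610e-04, -1.10255030e-03, -2.35521844e-03, -9.69520900e-04,
        5.22132208e-05, -1.07195776e-03]), 'effort': array([ 3.25749417e-03, -7.14381266e+01, -5.71796393e+01, -4.28217845e-04,
        7.05324710e-03,  5.56007285e-05]), 'tool_pos': array([ 0.22058616, -0.53097917,  0.40414838]), 'tool_rot': array([-3.14052962e+00, -1.30131528e-04,  3.93765247e-01]), 'ft_force': array([-0.52207359,  0.42796752,  0.24452709]), 'ft_torque': array([-0.01742646,  0.00941887, -0.00755004]), 'grip_force': 0.0, 'opening': 0.08541062451022481}
```

View pics/top0b.png

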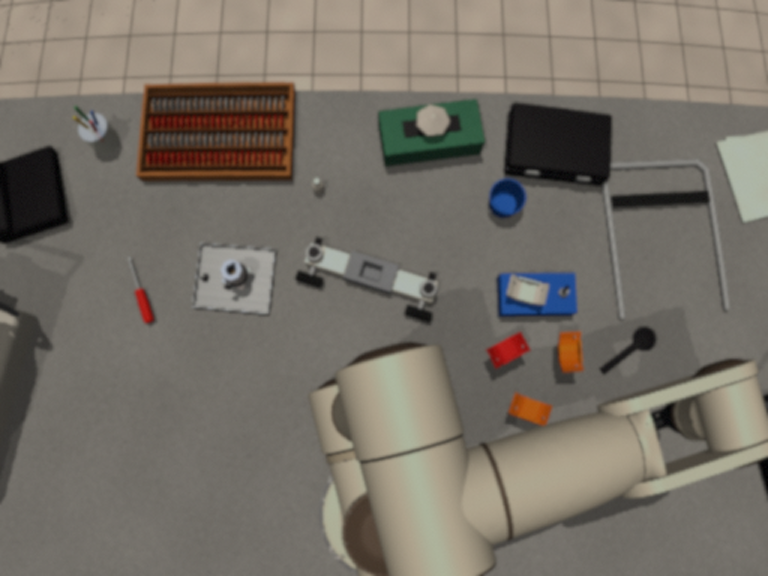

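View pics/side0b.png

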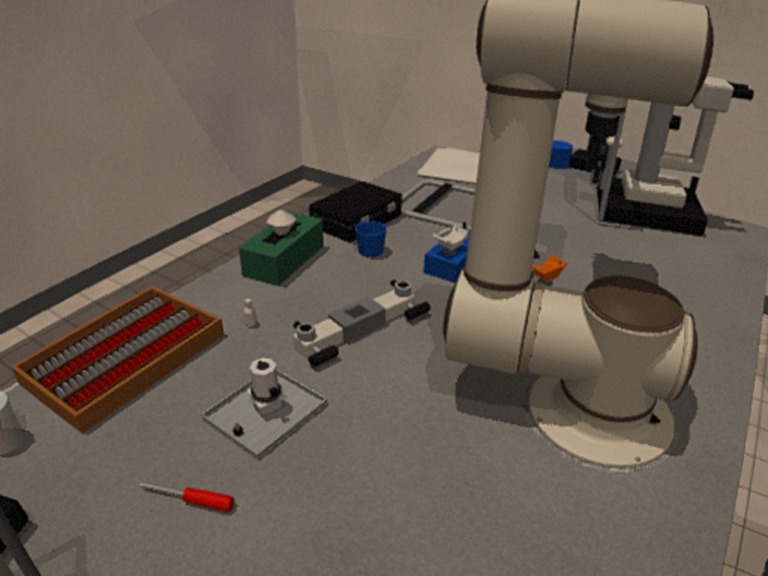

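The top view has the column at about (155,181) in raw pixels, the bar socket at (247,180) and the white cup at (352,194). Things that could be mistaken for the cup are red at (339,233) and orange at (380,235) and (353,272). The white one in the blue block is the one I want. I'll take a close crop.

```bash
python3 - <<'E'
from h import *
a=load('top0')['image'];b=load('side0')['image']
def c(im,x,y,w,h,f=6): 
    return cv2.resize(im[y:y+h,x:x+w],None,fx=f,fy=f,interpolation=cv2.INTER_CUBIC)
# top row: column(130..190,160..210), bar(195..295,155..220); 
L=c(a,128,158,60,50,5);B=c(a,195,155,100,65,5);C=c(a,328,176,60,50,5)
canvas=np.zeros((580,800,3),np.uint8)
canvas[:250,:300]=L;canvas[:325,300:800]=B;canvas[330:580,:300]=C
S=c(b,130,230,90,50,5);canvas[330:580,300:750]=S
cv2.imwrite('pics/m1.png',canvas[:,:,::-1])
c2=np.zeros((590,800,3),np.uint8)
c2[:250,:]=cv2.resize(b[180:230,180:300],(600,250),interpolation=cv2.INTER_CUBIC).repeat(1,1) if 0 else np.pad(c(b,190,180,100,64,5)[:250],((0,0),(0,300),(0,0)))
c2[:250,500:750]=c(b,275,140,50,50,5)
c2[260:590,:300]=c(b,150,230,50,55,6)
cv2.imwrite('pics/m2.png',c2[:,:,::-1])
E
```

```text
(no output)
```

View pics/m1.png

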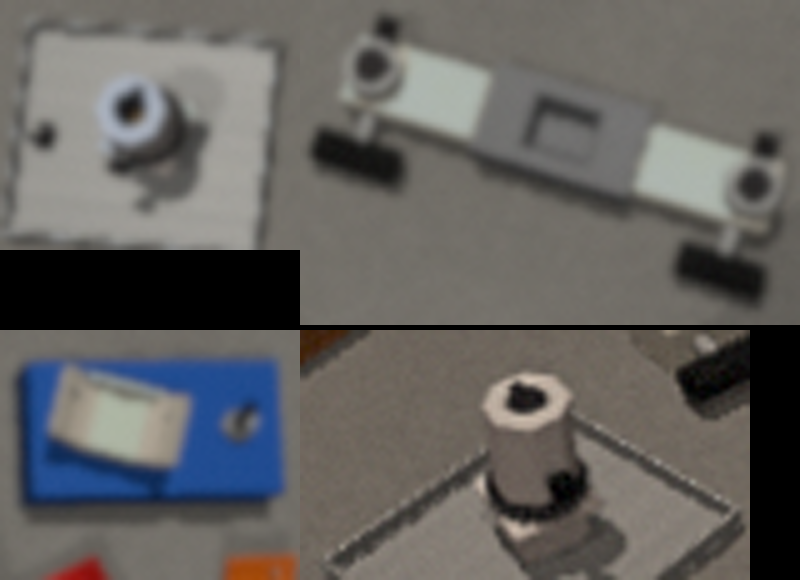

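View pics/m2.png

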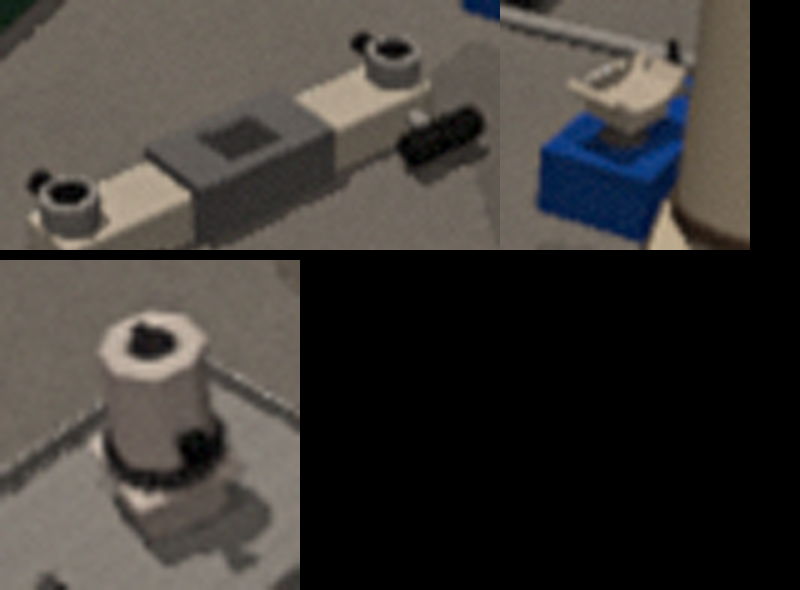

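m1 and m2 show the following:
- **Column:** its top is at m1 (131,113), with the keyway pointing up and slightly right. The knob is at (118,162), on the near side.
- **Socket:** corners at about (537,95), (600,110), (590,160) and (527,147).
- **Clamps:** at (373,65) and (754,184), with the hand grips on the near (-x) side.
- **Cup:** white body, corners at (65,365), (190,397), (180,468) and (50,435).

```bash
python3 - <<'E'
from h import *
a=load('top0');b=load('side0')
def r(px,py,x0,y0,f,ox=0,oy=0): return (x0+(px-ox+.5)/f-.5, y0+(py-oy+.5)/f-.5)
col=lambda x,y:r(x,y,128,158,5); bar=lambda x,y:r(x,y,195,155,5,300,0); cup=lambda x,y:r(x,y,328,176,5,0,330)
sbar=lambda x,y:r(x,y,190,180,5); scup=lambda x,y:r(x,y,275,140,5,500); scol=lambda x,y:r(x,y,150,230,6,0,260)
P=lambda n,v:print(n,np.round(v,4))
P('coltop',atz(a,col(131,113),.103));P('colside',atz(b,scol(152,344),.103));print(tri(a,col(131,113),b,scol(152,344)))
P('knobtop',atz(a,col(118,162),.069));P('knobside',atz(b,scol(195,442),.069))
P('keytop',atz(a,col(138,92),.103));P('keyside',atz(b,scol(143,326),.103))
l,rr=atz(a,bar(373,65),.06),atz(a,bar(754,184),.06);P('clamps',[l,rr]);P('mid',(l+rr)/2);d=l-rr;print('yaw',np.arctan2(-d[0],d[1]),np.linalg.norm(d))
l,rr=atz(b,sbar(68,192),.06),atz(b,sbar(394,50),.06);P('clampsS',[l,rr]);P('mid',(l+rr)/2);d=l-rr;print('yaw',np.arctan2(-d[0],d[1]),np.linalg.norm(d))
P('sockS',np.mean([atz(b,sbar(*p),.045) for p in((200,138),(250,118),(280,140),(228,160))],0))
s=[atz(a,bar(*p),.045) for p in((537,95),(600,110),(590,160),(527,147))];P('sockT',s);P('m',np.mean(s,0))
c=[atz(a,cup(*p),.1+.005) for p in((65,365),(190,397),(180,468),(50,435))];P('cup',c);P('m',np.mean(c,0))
for q in (c[0]-c[1],c[3]-c[2]):print(np.arctan2(-q[0],q[1]),np.linalg.norm(q))
E
```

```text
coltop [0.5214 0.3315 0.103 ]
colside [0.525 0.335 0.103]
(array([0.52363436, 0.33319796, 0.10183623]), np.float64(0.004726115996833236))
knobtop [0.495  0.3457 0.069 ]
knobside [0.4947 0.3455 0.069 ]
keytop [0.5352 0.3275 0.103 ]
keyside [0.5367 0.328  0.103 ]
clamps [[ 0.573   0.1572  0.06  ]
 [ 0.4953 -0.0942  0.06  ]]
mid [0.5341 0.0315 0.06  ]
yaw -0.29971141182835737 0.2631959939775881
clampsS [[ 0.5747  0.1603  0.06  ]
 [ 0.4952 -0.0908  0.06  ]]
mid [0.535  0.0348 0.06  ]
yaw -0.306890119986263 0.26343287010130145
sockS [0.5336 0.0373 0.045 ]
sockT [[0.5566 0.0489 0.045 ]
 [0.5468 0.0069 0.045 ]
 [0.513  0.0134 0.045 ]
 [0.5214 0.0552 0.045 ]]
m [0.5344 0.0311 0.045 ]
cup [[ 0.518  -0.2692  0.105 ]
 [ 0.4978 -0.3506  0.105 ]
 [ 0.4515 -0.3427  0.105 ]
 [ 0.4723 -0.2585  0.105 ]]
m [ 0.4849 -0.3053  0.105 ]
-0.24317206387097431 0.08386607843614294
-0.2424617841135573 0.08675389917664372
```

Top and side agree to about 3 mm. Bar middle is about (0.5345, 0.033) with yaw −0.30. The column is at (0.523, 0.333) with yaw about −0.41, and the cup at about (0.485, −0.305) with yaw −0.24. I'll go to the column with tool yaw 2.74.

```bash
cat >> h.py <<'E'
def to(x,y,z,yaw):
    s=ctrl.state(); p,rr=s['tool_pos'],s['tool_rot']; from scipy.spatial.transform import Rotation as R
    d=R.from_euler('xyz',rr).inv().apply(np.array([x,y,z])-p)
    Rn=R.from_euler('xyz',rr).inv()*R.from_euler('xyz',[np.pi,0,yaw])
    print('t',round(s['clock'],1),'pos',np.round(p,4),'rot',np.round(rr,4),'shift cm',np.round(d*100,2),'turn',np.round(Rn.as_rotvec(),3),'F',np.round(s['ft_force'],1),'open',round(s['opening'],4),'grip',s['grip_force'])
E
R='[0,0,-0.125,0,0,0,8.5]'
python3 -m inch '[[[0,0,-0.125,0,0,0,8.5],[0,0,-0.125,0,0,0,8.5],[0,0,-0.125,0,0,0,8.5],[0,0,-0.125,0,0,0,8.5],[0,0,-0.125,0,0,0,8.5],[0,0,-0.125,0,0,0,8.5],[0,0,-0.125,0,0,0,8.5],[0,0,-0.125,0,0,0,8.5],[0,0,-0.125,0,0,0,8.5],[0,0,-0.125,0,0,0,8.5],[0,0,-0.125,0,0,0,8.5],[0,0,-0.125,0,0,0,8.5]]]' 40
python3 -m inch '[[[0,0,-0.125,0,0,0,8.5],[0,0,-0.125,0,0,0,8.5],[0,0,-0.125,0,0,0,8.5],[0,0,-0.125,0,0,0,8.5],[0,0,-0.125,0,0,0,8.5],[0,0,-0.125,0,0,0,8.5],[0,0,-0.1,0,0,0,8.5],[0,0,0,0,2.5,0,8.5],[0,0,0,0,3.5,0,8.5],[0,0,0,0.2,3.5,0,8.5],[0,0,0,0.2,3.5,0,8.5],[0,0,0,0.2,3.5,0,8.5]]]'
python3 -m inch '[[[0,0,0,0.3,3.5,0,8.5],[0,0,0,0.3,3.5,0,8.5],[0,0,0,0.3,3.5,0,8.5],[0,0,0,0.3,3.5,0,8.5],[0,0,0,0.3,3.5,0,8.5],[0,0,0,0.3,3.5,0,8.5],[0,0,0,0.3,3.5,0,8.5],[0,0,0,0.3,3.5,0,8.5],[0,0,0,0.3,3.5,0,8.5],[0,0,0,0.3,3.5,0,8.5],[0,0,0,0.3,3.5,0,8.5],[0,0,0,0.3,3.5,0,8.5]]]'
python3 -c "
from h import *
to(.523,.333,.238,2.73)"
```

```text
clock: 1.1
tool_pos: [0.2206, -0.531, 0.4043]
tool_rot: [3.142, -0.001, 1.9]
ft_force: [-1.0, 0.4, 0.6]
opening: 0.0849
grip_force: 0.0
clock: 2.1
tool_pos: [0.2791, -0.375, 0.4042]
tool_rot: [3.141, -0.001, 2.743]
ft_force: [-0.5, 0.6, 0.1]
opening: 0.0848
grip_force: 0.0
clock: 3.1
tool_pos: [0.4084, 0.0265, 0.4047]
tool_rot: [3.141, 0.0, 2.744]
ft_force: [1.3, -0.6, 0.4]
opening: 0.085
grip_force: 0.0
t 3.1 pos [0.4084 0.0265 0.4047] rot [3.1415e+00 2.0000e-04 2.7439e+00] shift cm [ 1.31 32.69 16.68] turn [0.    0.    0.014] F [ 1.3 -0.6  0.4] open 0.085 grip 0.0
```

```bash

python3 -m inch '[[[0,0,0,0.1,3.5,0,8.5],[0,0,0,0.1,3.5,0,8.5],[0,0,0,0.1,3.5,0,8.5],[0,0,0,0.1,3.5,0.5,8.5],[0,0,0,0.1,3.5,1,8.5],[0,0,0,0.1,3.5,1,8.5],[0,0,0,0.1,3.5,1,8.5],[0,0,0,0.1,3.5,1.2,8.5],[0,0,0,0.1,2.2,1.2,8.5],[0,0,0,0.1,1,1.2,8.5],[0,0,0,0,0,0,8.5],[0,0,0,0,0,0,8.5]]]'
python3 - <<'E'
from h import *
a=snap('top','t1');b=snap('side','s1')
to(.523,.333,.238,2.73)
c=np.zeros((540,800,3),np.uint8)
c[:,:400]=cv2.resize(a['image'][150:230,120:200][:,:60],(400,533))[:540].__class__((540,400,3),np.uint8) if 0 else cv2.resize(a['image'][140:221,125:185],(400,540),interpolation=cv2.INTER_CUBIC)
c[:,400:]=cv2.resize(b['image'][205:286,145:205],(400,540),interpolation=cv2.INTER_CUBIC)
cv2.imwrite('pics/m3.png',c[:,:,::-1])
E
```

```text
clock: 4.1
tool_pos: [0.5199, 0.3159, 0.3329]
tool_rot: [-3.14, -0.001, 2.744]
ft_force: [0.6, -0.8, 1.1]
opening: 0.0849
grip_force: 0.0
t 4.2 pos [0.5201 0.3152 0.3346] rot [3.1412e+00 6.0000e-04 2.7432e+00] shift cm [0.43 1.75 9.66] turn [0.    0.001 0.013] F [ 0.4 -0.3 -0.2] open 0.0848 grip 0.0
```

View pics/m3.png

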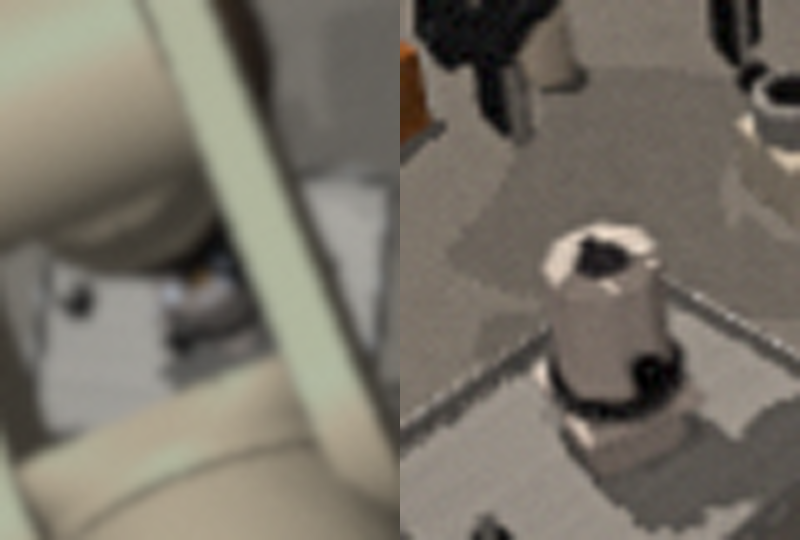

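The side view shows the column still standing with the open fingers above it. I'll descend and grip.

```bash

python3 -m inch '[[[0,0,0,0.4,1.8,0,8.5],[0,0,0,0,0,2,8.5],[0,0,0,0,0,2,8.5],[0,0,0,0,0,2,8.5],[0,0,0,0,0,2,8.5],[0,0,0,0,0,1,8.5],[0,0,0,0,0,0.6,8.5],[0,0,0,0,0,0,8.5],[0,0,0,0,0,0,4.2],[0,0,0,0,0,0,4.2],[0,0,0,0,0,0,4.2],[0,0,0,0,0,0,4.2]]]' 40
python3 -m inch '[[[0,0,0,0,0,0,4],[0,0,0,0,0,0,4],[0,0,0,0,0,0,4],[0,0,0,0,0,0,4],[0,0,0,0,0,0,4],[0,0,0,0,0,0,4]]]' 60
python3 -c "
from h import *
to(.523,.333,.238,2.73)"
```

```text
clock: 5.2
tool_pos: [0.5236, 0.3343, 0.2389]
tool_rot: [3.14, 0.001, 2.744]
ft_force: [-1.0, -1.5, 4.2]
opening: 0.0438
grip_force: 39.9
clock: 5.7
tool_pos: [0.5236, 0.3343, 0.2389]
tool_rot: [3.141, 0.001, 2.744]
ft_force: [-1.0, -1.6, 7.5]
opening: 0.0431
grip_force: 60.0
t 5.7 pos [0.5236 0.3343 0.2389] rot [3.1405e+00 1.0000e-03 2.7439e+00] shift cm [ 0.   -0.15  0.09] turn [0.001 0.001 0.014] F [-1.  -1.6  7.5] open 0.0431 grip 60.047078132629395
```

```bash

python3 -m inch '[[[0,0,0,0,0,-1,4],[0,0,0,0,0,-2,4],[0,0,0,0,0,-2,4],[0,0,0,0,0,-2,4],[0,0,0,-0.6,-1.3,-2,4],[0,0,0,-1.2,-2.6,-1,4],[0,0,0,-1.2,-2.6,0,4],[0,0,0,-1.2,-2.6,0,4],[0,0,0,-1.2,-2.6,0,4],[0,0,0,-1.2,-2.6,0,4],[0,0,0,-1.2,-2.6,0,4],[0,0,0,-1.2,-2.6,0,4]]]'
python3 -m inch '[[[0,0,0,-1.2,-2.6,0,4],[0,0,0,-1.2,-2.6,0,4],[0,0,0,-1.2,-2.6,0,4],[0,0,0,-0.8,-1.8,0,4],[0,0,0,-0.4,-0.8,0,4],[0,0,-0.095,0,0,0,4],[0,0,0,0,0,0,4],[0,0,0,0,0,0,4]]]'
python3 - <<'E'
from h import *
a=snap('top','t2');b=snap('side','s2')
to(.5345,.033,.339,2.839)
c=np.zeros((540,800,3),np.uint8)
c[:,:400]=cv2.resize(a['image'][140:221,215:275],(400,540),interpolation=cv2.INTER_CUBIC)
c[:,400:]=cv2.resize(b['image'][160:241,205:265],(400,540),interpolation=cv2.INTER_CUBIC)
cv2.imwrite('pics/m4.png',c[:,:,::-1])
E
```

```text
clock: 6.7
tool_pos: [0.5305, 0.1183, 0.3384]
tool_rot: [3.141, 0.0, 2.744]
ft_force: [0.6, -0.9, -3.7]
opening: 0.0432
grip_force: 62.3
clock: 7.37
tool_pos: [0.5348, 0.0056, 0.338]
tool_rot: [3.141, -0.0, 2.837]
ft_force: [-0.4, -0.6, -4.5]
opening: 0.0429
grip_force: 62.3
t 7.5 pos [0.5348 0.0058 0.3379] rot [ 3.1414e+00 -1.0000e-04  2.8371e+00] shift cm [ 0.84  2.59 -0.11] turn [ 0.    -0.    -0.002] F [ 0.5 -0.4 -4. ] open 0.0436 grip 62.326369285583496
```

View pics/m4.png

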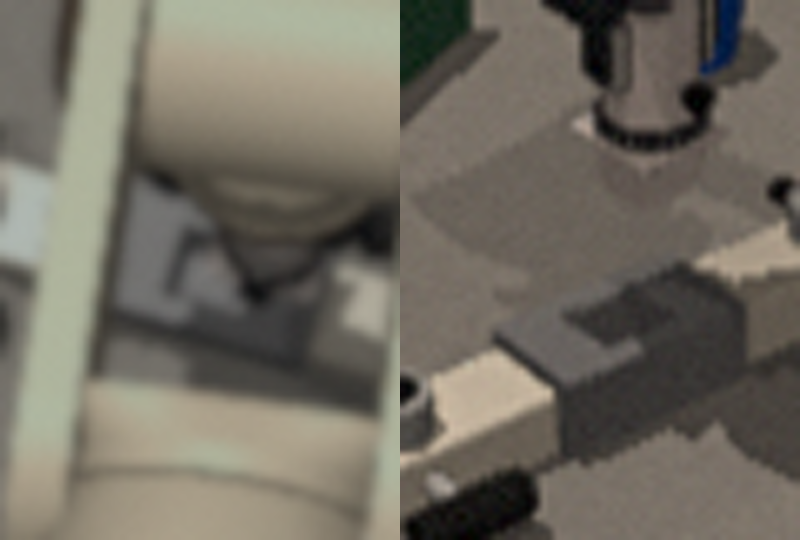

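I overshot about 27 mm in y; the column is held upright with its knob on the near side. I'll move back over the socket and lower to just above the bar.

```bash

python3 -m inch '[[[0,0,0,0.4,1.3,0,4],[0,0,0,0.4,1.3,0,4],[0,0,0,0,0,1.2,4],[0,0,0,0,0,1.5,4],[0,0,0,0,0,1.3,4],[0,0,0,0,0,0,4],[0,0,0,0,0,0,4],[0,0,0,0,0,0,4]]]'
python3 - <<'E'
from h import *
b=snap('side','s3')
to(.5345,.033,.296,2.839)
x0,y0=200,165
cv2.imwrite('pics/m5.png',cv2.resize(b['image'][y0:y0+75,x0:x0+100],(800,600),interpolation=cv2.INTER_CUBIC)[:,:,::-1])
E
```

```text
clock: 8.13
tool_pos: [0.5351, 0.0324, 0.2983]
tool_rot: [3.141, 0.001, 2.838]
ft_force: [0.2, -0.0, -4.4]
opening: 0.043
grip_force: 62.3
t 8.2 pos [0.5351 0.0324 0.2986] rot [3.1413e+00 1.0000e-03 2.8384e+00] shift cm [0.08 0.04 0.26] turn [ 0.     0.001 -0.001] F [ 0.3  0.2 -4. ] open 0.0431 grip 62.29704737663269
```

View pics/m5.png

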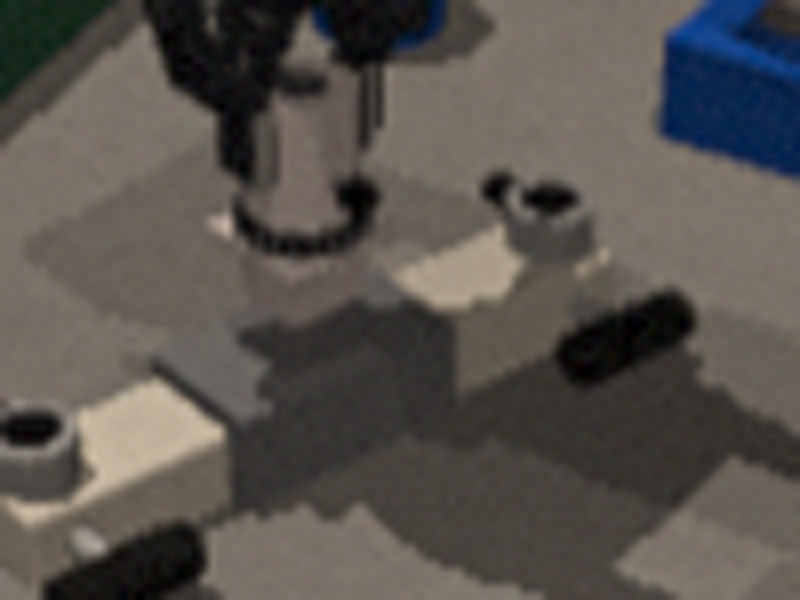

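```bash
python3 - <<'E'
from h import *
from scipy.optimize import least_squares
b=load('s3')
th=np.linspace(0,2*np.pi,200)
def R(y):return np.array([[np.cos(y),-np.sin(y),0],[np.sin(y),np.cos(y),0],[0,0,1]])
px=lambda X:(proj(b,X)-[200,165]+.5)*8-.5
f=.0627
def ringfeat(xy,yaw=-.303):
    ring=np.array([[xy[0]+.027*np.cos(t),xy[1]+.027*np.sin(t),f+z] for z in(.036,.046) for t in th])
    q=px(ring); k=px(np.array([xy[0],xy[1],f])+R(yaw)@[-.035,0,.066])[0]
    return np.array([q[:,0].min(),q[:,0].max(),q[:,1].max(),k[0],k[1]])
print('pred ring L,R,B,knob',ringfeat([.5351,.0324]).round())
obs=np.array([236,377,256,358,193])
r=least_squares(lambda p:(ringfeat(p)-obs)[[0,1,2,3,4]],[.535,.032]);print('col',r.x,r.fun.round(1))
for cl in((30,425),(549,197)):
    p=((cl[0]+.5)/8-.5+200,(cl[1]+.5)/8-.5+165);print('clamp',atz(b,p,.06))
# bar corner of middle block
E
```

```text
pred ring L,R,B,knob [238. 375. 261. 361. 197.]
col [0.53721721 0.02995326] [ 1.  -3.4  0.8  2.4 -0.8]
clamp [0.57548059 0.15889541 0.06      ]
clamp [ 0.49713375 -0.09263346  0.06      ]
```

The ring and knob fit puts the column within about 2–3 mm of the socket axis, inside the taper's 4 mm capture range. I'll correct by tx +0.12 and ty +0.2 cm and descend, watching the force.

```bash

python3 -m inch '[[[0,0,0,0.12,0.2,0,4],[0,0,0,0,0,0.8,4],[0,0,0,0,0,0.7,4],[0,0,0,0,0,0.3,4],[0,0,0,0,0,0.2,4],[0,0,0,0,0,0.1,4],[0,0,0,0,0,0,4]]]'
python3 -m inch '[[[0,0,0,0,0,0.15,4],[0,0,0,0,0,0.15,4],[0,0,0,0,0,0,4]]]'
python3 -c "
from h import *
to(.5345,.033,.251,2.839);print(ctrl.state()['ft_torque'])"
```

```text
clock: 8.77
tool_pos: [0.5344, 0.0346, 0.2765]
tool_rot: [3.142, -0.0, 2.839]
ft_force: [0.7, -0.7, -4.9]
opening: 0.0431
grip_force: 62.5
clock: 9.02
tool_pos: [0.5344, 0.0346, 0.2735]
tool_rot: [3.142, -0.0, 2.839]
ft_force: [0.3, -0.2, -5.1]
opening: 0.0425
grip_force: 62.5
t 9.0 pos [0.5344 0.0346 0.2735] rot [ 3.1416e+00 -2.0000e-04  2.8388e+00] shift cm [-0.06 -0.15  2.25] turn [ 0. -0. -0.] F [ 0.3 -0.2 -5.1] open 0.0425 grip 62.51107692718506
[0.00291609 0.01465594 0.02805279]
```

```bash

python3 -m inch '[[[0,0,0,0,0,0.3,4],[0,0,0,0,0,0.3,4],[0,0,0,0,0,0.3,4],[0,0,0,0,0,0,4]]]'
python3 -m inch '[[[0,0,0,0,0,0.3,4],[0,0,0,0,0,0.3,4],[0,0,0,0,0,0.3,4],[0,0,0,0,0,0.2,4],[0,0,0,0,0,0,4]]]'
python3 -c "
from h import *
to(.5345,.033,.251,2.839);print(ctrl.state()['ft_torque'])"
```

```text
clock: 9.35
tool_pos: [0.5342, 0.0346, 0.2639]
tool_rot: [-3.141, -0.001, 2.839]
ft_force: [0.1, 0.5, -4.7]
opening: 0.0429
grip_force: 62.5
clock: 9.77
tool_pos: [0.5343, 0.0347, 0.2532]
tool_rot: [-3.142, -0.001, 2.839]
ft_force: [0.6, 0.7, -4.0]
opening: 0.0431
grip_force: 62.5
t 9.8 pos [0.5343 0.0347 0.2532] rot [-3.1415e+00 -8.0000e-04  2.8388e+00] shift cm [-0.07 -0.15  0.22] turn [-0.    -0.001 -0.   ] F [ 0.6  0.7 -4. ] open 0.0431 grip 62.509825229644775
[ 0.02200159 -0.0064095   0.03342439]
```

```bash

python3 -m inch '[[[0,0,0,0,0,0.1,4],[0,0,0,0,0,0.1,4],[0,0,0,0,0,0.05,4],[0,0,0,0,0,0.03,4],[0,0,0,0,0,0,4]]]'
python3 -c "
from h import *
to(.5345,.033,.251,2.839);print(ctrl.state()['ft_torque'])"
```

```text
clock: 10.18
tool_pos: [0.5344, 0.0346, 0.251]
tool_rot: [3.141, 0.0, 2.839]
ft_force: [-0.2, 0.8, -3.3]
opening: 0.0428
grip_force: 62.8
t 10.2 pos [0.5344 0.0346 0.251 ] rot [3.1414e+00 1.0000e-04 2.8388e+00] shift cm [-0.06 -0.15  0.  ] turn [ 0.  0. -0.] F [-0.2  0.8 -3.3] open 0.0428 grip 62.76318311691284
[-0.00159672  0.07523637  0.03343591]
```

```bash

python3 -m inch '[[[0,0,0,0,0,0.05,4],[0,0,0,0,0,0.05,4],[0,0,0,0,0,0,4]]]'
python3 -m inch '[[[0,0,0,0,0,0.05,4],[0,0,0,0,0,0.05,4],[0,0,0,0,0,0,4]]]'
```

```text
clock: 10.43
tool_pos: [0.5344, 0.0346, 0.251]
tool_rot: [3.141, 0.001, 2.839]
ft_force: [-7.7, -1.4, 12.2]
opening: 0.0431
grip_force: 64.4
clock: 10.68
tool_pos: [0.5344, 0.0346, 0.2509]
tool_rot: [3.141, 0.001, 2.839]
ft_force: [-15.3, -0.6, 27.4]
opening: 0.0428
grip_force: 65.9
```

Contact came at foot height of about 0.015, so the column is fully seated. I'll relax, open, rise and rotate for the cup.

```bash

python3 -m inch '[[[0,0,0,0,0,-0.2,4],[0,0,0,0,0,0,8.5],[0,0,0,0,0,0,8.5],[0,0,0,0,0,0,8.5],[0,0,0,0,0,0,8.5],[0,0,0,0,0,-1.5,8.5],[0,0,0,0,0,-2.5,8.5],[0,0,0,0,0,-2.5,8.5],[0,0,0,0,0,-2.5,8.5],[0,0,0,0,0,-2,8.5],[0,0,0.125,0,0,0,8.5],[0,0,0.125,0,0,0,8.5]]]'
python3 -m inch '[[[0,0,0.125,0,0,0,8.5],[0,0,0.125,0,0,0,8.5],[0,0,0.125,0,0,0,8.5],[0,0,0.125,0,0,0,8.5],[0,0,0.125,0,0,0,8.5],[0,0,0.125,0,0,0,8.5],[0,0,0.125,0,0,0,8.5],[0,0,0.125,0,0,0,8.5],[0,0,0.125,0,0,0,8.5],[0,0,0.125,0,0,0,8.5],[0,0,0.01,0,0,0,8.5]]]'
python3 -m inch '[[[0,0,0,-2,0.3,0,8.5],[0,0,0,-3.5,0.3,0,8.5],[0,0,0,-3.5,0.3,0,8.5],[0,0,0,-3.5,0.3,0,8.5],[0,0,0,-3.5,0.3,0,8.5],[0,0,0,-3.5,0.3,0,8.5],[0,0,0,-3.5,0.3,0,8.5],[0,0,0,-3.5,0.3,0,8.5],[0,0,0,-3.5,0.3,0,8.5],[0,0,0,-2.5,0.3,0,8.5],[0,0,0,0,0,0,8.5],[0,0,0,0,0,0,8.5]]]'
python3 - <<'E'
from h import *
b=snap('side','s4');a=snap('top','t4')
to(.486,-.304,.238,1.328)
c=np.zeros((600,800,3),np.uint8)
c[:,:400]=cv2.resize(b['image'][170:230,225:265],(400,600),interpolation=cv2.INTER_CUBIC)
c[:,400:]=cv2.resize(b['image'][110:200,280:340],(400,600),interpolation=cv2.INTER_CUBIC)
cv2.imwrite('pics/m6.png',c[:,:,::-1])
E
```

```text
clock: 11.68
tool_pos: [0.5346, 0.0346, 0.3622]
tool_rot: [3.14, 0.002, 2.584]
ft_force: [0.2, -0.1, -0.5]
opening: 0.0853
grip_force: 0.0
clock: 12.6
tool_pos: [0.5344, 0.0346, 0.3608]
tool_rot: [-3.141, -0.0, 1.322]
ft_force: [0.4, -0.6, 0.8]
opening: 0.0849
grip_force: 0.0
clock: 13.6
tool_pos: [0.4853, -0.2892, 0.3604]
tool_rot: [-3.141, -0.0, 1.33]
ft_force: [0.1, 0.5, -0.1]
opening: 0.085
grip_force: 0.0
t 13.7 pos [ 0.4857 -0.2876  0.3607] rot [-3.1413e+00 -5.0000e-04  1.3310e+00] shift cm [-1.59  0.42 12.27] turn [-0.    -0.     0.003] F [-0.1  0.8 -0.6] open 0.0846 grip 0.0
```

View pics/m6.png

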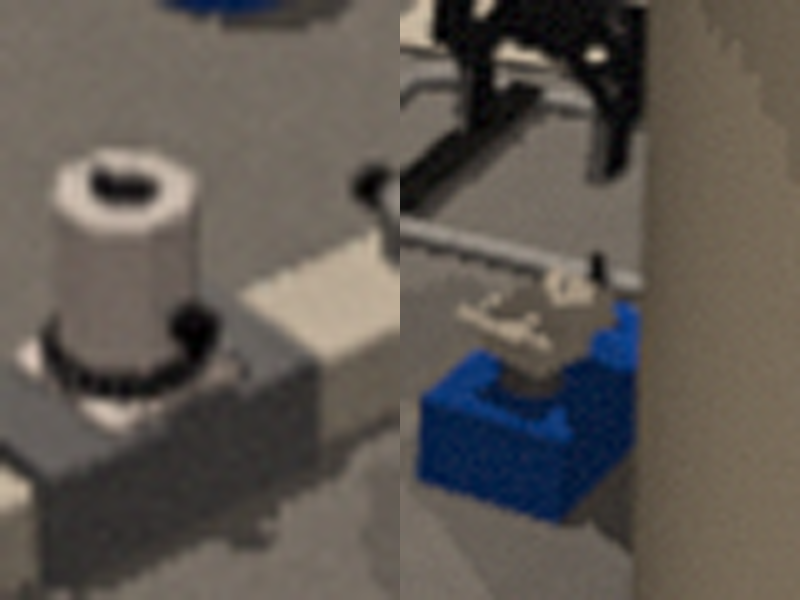

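m6 shows the column seated with its flange flush and the knob on the grip side; the hub face centre is at about (126,193). The cup is undisturbed below the gripper. Next I'll cross-check the cup position against the block and rod.

```bash
python3 - <<'E'
from h import *
a=load('top0');b=load('side0');s4=load('s4')
cup=lambda x,y:(328+(x+.5)/5-.5,176+(y-330+.5)/5-.5)
c=[atz(a,cup(*p),.055) for p in((25,360),(278,362),(283,493),(22,497))]
print(np.round(c,4),np.mean(c,0)); print('rodhole',atz(a,cup(238,424),.055))
print('cupseat mid',atz(a,cup(120,415),.09))
sc=lambda x,y:(275+(x-500+.5)/5-.5,140+(y+.5)/5-.5)
print('cup side collar',atz(b,sc(628,132),.06))
print('hub side',atz(s4,(225+(126.5)/10-.5,170+(193.5)/10-.5),.115))
E
```

```text
[[ 0.5303 -0.2519  0.055 ]
 [ 0.5306 -0.4239  0.055 ]
 [ 0.4422 -0.4241  0.055 ]
 [ 0.4387 -0.2481  0.055 ]] [ 0.48543068 -0.33699674  0.055     ]
rodhole [ 0.48835464 -0.39488326  0.055     ]
cupseat mid [ 0.48810262 -0.30752523  0.09      ]
cup side collar [ 0.48293623 -0.30195296  0.06      ]
hub side [0.53460442 0.03673927 0.115     ]
```

```bash

python3 -m inch '[[[0,0,0,-1.6,0.4,0,8.5],[0,0,0,0,0,2,8.5],[0,0,0,0,0,2.5,8.5],[0,0,0,0,0,2.5,8.5],[0,0,0,0,0,2.5,8.5],[0,0,0,0,0,1.6,8.5],[0,0,0,0,0,1,8.5],[0,0,0,0,0,0,8.5],[0,0,0,0,0,0,4.4],[0,0,0,0,0,0,4.4],[0,0,0,0,0,0,4.4],[0,0,0,0,0,0,4.4]]]' 30
python3 -m inch '[[[0,0,0,0,0,0,4.2],[0,0,0,0,0,0,4.2],[0,0,0,0,0,0,4.2],[0,0,0,0,0,0,4.2]]]' 60
python3 -c "
from h import *
to(.486,-.3035,.24,1.328)"
```

```text
clock: 14.7
tool_pos: [0.4859, -0.3047, 0.2412]
tool_rot: [3.14, 0.001, 1.329]
ft_force: [-0.8, 1.5, 6.0]
opening: 0.0457
grip_force: 29.9
clock: 15.03
tool_pos: [0.4859, -0.3047, 0.2413]
tool_rot: [3.14, 0.001, 1.329]
ft_force: [-0.6, 1.5, 7.8]
opening: 0.0449
grip_force: 60.1
t 15.0 pos [ 0.4859 -0.3047  0.2413] rot [3.1397e+00 8.0000e-04 1.3290e+00] shift cm [ 0.12 -0.02  0.13] turn [0.002 0.001 0.001] F [-0.6  1.5  7.8] open 0.0449 grip 60.118621587753296
```

```bash

python3 -m inch '[[[0,0,0,0,0,-1,4.2],[0,0,0,0,0,-2.5,4.2],[0,0,0,0,0,-2.5,4.2],[0,0,0,0,0,-2.5,4.2],[0,0,0,0,0,-2.5,4.2],[0,0,0,0,0,-2,4.2],[0,0,0,0,0,-1,4.2],[0,0,0,2,-0.2,0,4.2],[0,0,0,3.2,-0.3,0,4.2],[0,0,0,3.2,-0.3,0,4.2],[0,0,0,3.2,-0.3,0,4.2],[0,0,0,3.2,-0.3,0,4.2]]]'
python3 -m inch '[[[0,0,0,3.2,-0.3,0,4.2],[0,0,0,3.2,-0.3,0,4.2],[0,0,0,3.2,-0.3,0,4.2],[0,0,0,3.2,-0.4,0,4.2],[0,0,0,3.2,-0.4,0,4.2],[0,0,0,2,-0.2,0,4.2],[0,0,0.061,0,0,0,4.2],[0,0,0,0,0,0,4.2],[0,0,0,0,0,0,4.2]]]'
python3 - <<'E'
from h import *
b=snap('side','s5')
to(.5344,.0346,.361,1.268)
x0,y0=195,130
cv2.imwrite('pics/m7.png',cv2.resize(b['image'][y0:y0+75,x0:x0+100],(800,600),interpolation=cv2.INTER_CUBIC)[:,:,::-1])
E
```

```text
clock: 16.03
tool_pos: [0.5073, -0.1561, 0.3799]
tool_rot: [-3.141, -0.0, 1.328]
ft_force: [0.4, -0.0, -1.9]
opening: 0.0447
grip_force: 61.9
clock: 16.78
tool_pos: [0.5322, 0.0218, 0.3798]
tool_rot: [-3.141, 0.0, 1.27]
ft_force: [-0.5, -0.4, -0.9]
opening: 0.0451
grip_force: 61.9
t 16.8 pos [0.5322 0.0214 0.3799] rot [-3.1414e+00  1.0000e-04  1.2693e+00] shift cm [ 1.33 -0.18  1.89] turn [-0.     0.     0.001] F [ 0.4 -0.9 -1. ] open 0.0451 grip 61.937356889247894
```

View pics/m7.png

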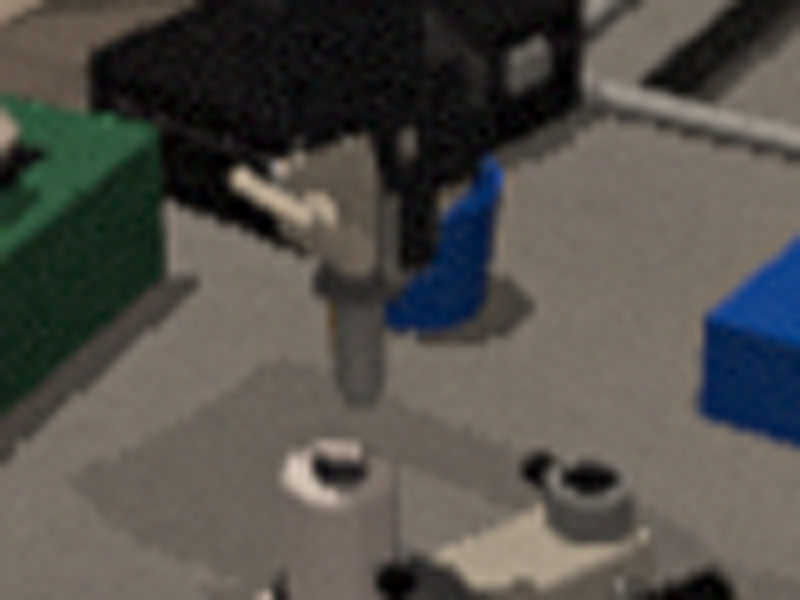

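```bash
python3 - <<'E'
from h import *
b=load('s5'); px=lambda X:(proj(b,X)-[195,130]+.5)*8-.5
rw=lambda x,y:(195+(x+.5)/8-.5,130+(y+.5)/8-.5)
T=np.array([.5322,.0214])
print('pred tip,mid,collar',px([[*T,.1436],[*T,.1636],[*T,.1936]]).round(1))
h=atz(b,rw(339,473),.115);print('hub',h, 'pred',px([[.5344,.0346,.115]]))
for p,z in(((359,390),.1436),((357,345),.1636),((352,285),.1936)): print(atz(b,rw(*p),z))
E
```

```text
pred tip,mid,collar [[367.7 396.9]
 [367.5 352.5]
 [367.1 284.4]]
hub [0.53570963 0.03632872 0.115     ] pred [[344.26034012 472.07017011]]
[0.53803757 0.01895358 0.1436    ]
[0.53888917 0.01889136 0.1636    ]
[0.53669994 0.02505776 0.1936    ]
```

The shaft sits about 1.5–2 mm towards +tool x relative to the TCP, well within the tapered tip's capture. I'll apply the correction and lower.

```bash

python3 -m inch '[[[0,0,0,1.18,-0.18,0,4.2],[0,0,0,0,0,0,4.2],[0,0,0,0,0,1,4.2],[0,0,0,0,0,1,4.2],[0,0,0,0,0,0.6,4.2],[0,0,0,0,0,0.3,4.2],[0,0,0,0,0,0.3,4.2],[0,0,0,0,0,0.2,4.2],[0,0,0,0,0,0.2,4.2],[0,0,0,0,0,0,4.2]]]'
python3 -c "
from h import *
to(.5344,.0346,.3013,1.268);print(ctrl.state()['ft_torque'])"
```

```text
clock: 17.67
tool_pos: [0.534, 0.0335, 0.3437]
tool_rot: [-3.141, -0.0, 1.268]
ft_force: [0.4, -0.6, -1.6]
opening: 0.0452
grip_force: 61.9
t 17.7 pos [0.534  0.0335 0.3437] rot [-3.1413e+00 -1.0000e-04  1.2678e+00] shift cm [0.11 0.   4.24] turn [-0. -0. -0.] F [ 0.4 -0.6 -1.6] open 0.0452 grip 61.93129152059555
[-0.03482384  0.00670304 -0.0390229 ]
```

```bash

python3 -m inch '[[[0,0,0,0,0,0.2,4.2],[0,0,0,0,0,0.15,4.2],[0,0,0,0,0,0,4.2]]]'
python3 -m inch '[[[0,0,0,0,0,0.1,4.2],[0,0,0,0,0,0.1,4.2],[0,0,0,0,0,0,4.2]]]'
python3 -m inch '[[[0,0,0,0,0,0.1,4.2],[0,0,0,0,0,0.1,4.2],[0,0,0,0,0,0,4.2]]]'
python3 -c "
from h import *
to(.5344,.0346,.3013,1.268);print(ctrl.state()['ft_torque'])"
```

```text
clock: 17.92
tool_pos: [0.534, 0.0336, 0.3402]
tool_rot: [-3.141, -0.0, 1.268]
ft_force: [-0.2, -1.1, -1.2]
opening: 0.0453
grip_force: 61.9
clock: 18.17
tool_pos: [0.534, 0.0336, 0.3382]
tool_rot: [-3.141, -0.0, 1.268]
ft_force: [0.4, 0.3, -1.0]
opening: 0.0449
grip_force: 61.9
clock: 18.42
tool_pos: [0.534, 0.0336, 0.3362]
tool_rot: [-3.141, -0.0, 1.268]
ft_force: [0.1, 0.3, -1.9]
opening: 0.0452
grip_force: 61.9
t 18.4 pos [0.534  0.0336 0.3362] rot [-3.1413 -0.      1.2678] shift cm [0.11 0.01 3.49] turn [-0. -0. -0.] F [ 0.1  0.3 -1.9] open 0.0452 grip 61.93641543388367
[ 0.04635352 -0.01082772 -0.02116254]
```

```bash

python3 -m inch '[[[0,0,0,0,0,0.15,4.2],[0,0,0,0,0,0.15,4.2],[0,0,0,0,0,0.15,4.2],[0,0,0,0,0,0,4.2]]]'
python3 -m inch '[[[0,0,0,0,0,0.2,4.2],[0,0,0,0,0,0.2,4.2],[0,0,0,0,0,0.2,4.2],[0,0,0,0,0,0.2,4.2],[0,0,0,0,0,0,4.2]]]'
python3 -m inch '[[[0,0,0,0,0,0.2,4.2],[0,0,0,0,0,0.2,4.2],[0,0,0,0,0,0.2,4.2],[0,0,0,0,0,0.2,4.2],[0,0,0,0,0,0,4.2]]]'
python3 -c "
from h import *
to(.5344,.0346,.3013,1.268);print(ctrl.state()['ft_torque'])"
```

```text
clock: 18.75
tool_pos: [0.534, 0.0336, 0.3315]
tool_rot: [-3.141, 0.0, 1.268]
ft_force: [0.2, 0.1, -0.8]
opening: 0.0451
grip_force: 61.9
clock: 19.17
tool_pos: [0.534, 0.0336, 0.3234]
tool_rot: [-3.141, 0.0, 1.268]
ft_force: [-0.0, 0.9, -1.6]
opening: 0.0446
grip_force: 62.0
clock: 19.58
tool_pos: [0.534, 0.0336, 0.3154]
tool_rot: [-3.141, 0.0, 1.268]
ft_force: [-0.8, -1.0, -1.6]
opening: 0.0452
grip_force: 62.0
t 19.6 pos [0.534  0.0336 0.3154] rot [-3.1410e+00  1.0000e-04  1.2678e+00] shift cm [0.11 0.01 1.41] turn [-0.001  0.    -0.   ] F [-0.8 -1.  -1.6] open 0.0452 grip 61.957093477249146
[0.04431212 0.02846588 0.02717222]
```

```bash

python3 -m inch '[[[0,0,0,0,0,0.2,4.2],[0,0,0,0,0,0.2,4.2],[0,0,0,0,0,0.2,4.2],[0,0,0,0,0,0.2,4.2],[0,0,0,0,0,0,4.2]]]' 80
python3 -m inch '[[[0,0,0,0,0,0.2,4.2],[0,0,0,0,0,0.15,4.2],[0,0,0,0,0,0.1,4.2],[0,0,0,0,0,0.1,4.2],[0,0,0,0,0,0,4.2]]]'
python3 -m inch '[[[0,0,0,0,0,0.05,4.2],[0,0,0,0,0,0.05,4.2],[0,0,0,0,0,0,4.2],[0,0,0,0,0,0,4.2]]]'
```

```text
clock: 20.0
tool_pos: [0.5341, 0.0336, 0.3078]
tool_rot: [3.142, -0.0, 1.268]
ft_force: [-1.0, 0.1, 3.3]
opening: 0.0448
grip_force: 84.6
clock: 20.42
tool_pos: [0.5341, 0.0336, 0.3029]
tool_rot: [3.141, -0.0, 1.268]
ft_force: [-2.9, 0.1, 8.4]
opening: 0.045
grip_force: 85.2
clock: 20.75
tool_pos: [0.5341, 0.0336, 0.3021]
tool_rot: [3.141, -0.0, 1.268]
ft_force: [-2.5, 0.3, 9.0]
opening: 0.0445
grip_force: 85.3
```

```bash

python3 -m inch '[[[0,0,0,0,0,0.05,4.2],[0,0,0,0,0,0.05,4.2],[0,0,0,0,0,0,4.2]]]'
python3 -m inch '[[[0,0,0,0,0,0.05,4.2],[0,0,0,0,0,0.05,4.2],[0,0,0,0,0,0,4.2]]]'
```

```text
clock: 21.0
tool_pos: [0.5341, 0.0336, 0.3015]
tool_rot: [3.141, -0.0, 1.268]
ft_force: [-3.5, -0.3, 13.2]
opening: 0.0443
grip_force: 86.2
clock: 21.25
tool_pos: [0.5341, 0.0336, 0.3014]
tool_rot: [3.14, -0.0, 1.268]
ft_force: [-8.9, -0.1, 25.9]
opening: 0.0446
grip_force: 88.2
```

Force rises steeply at 0.3014, as expected at home. I'll take one last look before handing in.

```bash
python3 - <<'E'
from h import *
b=snap('side','s6')
x0,y0=195,150
cv2.imwrite('pics/m8.png',cv2.resize(b['image'][y0:y0+75,x0:x0+100],(800,600),interpolation=cv2.INTER_CUBIC)[:,:,::-1])
to(.5341,.0336,.3013,1.268)
E
```

```text
t 21.3 pos [0.5341 0.0336 0.3014] rot [ 3.1399e+00 -5.0000e-04  1.2679e+00] shift cm [-0.    0.    0.01] turn [ 0.002 -0.    -0.   ] F [-10.   -0.   26.2] open 0.0444 grip 88.17798346281052
```

View pics/m8.png

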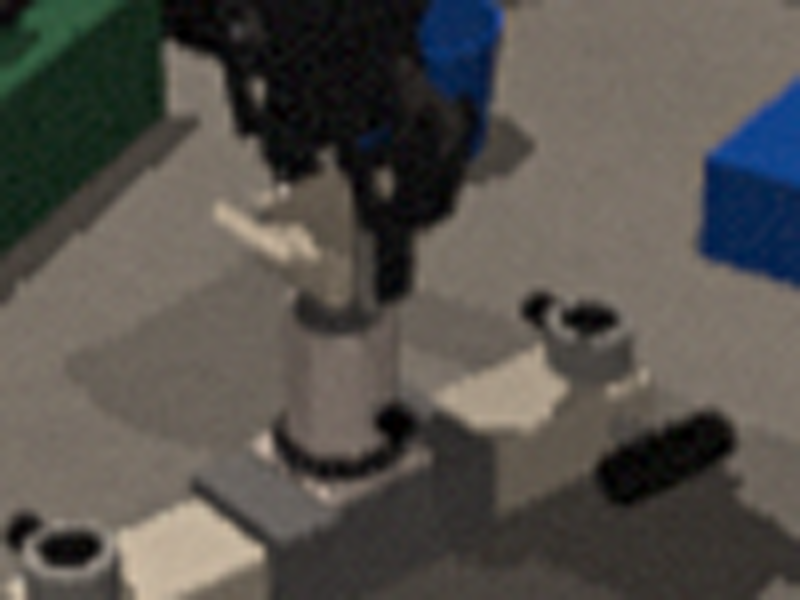

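m8 shows the collar sitting on the column's top face at (343,315), the flange flush on the bar at (340,470) and the knob on the grip side at (397,422). The cup is still held.

```bash
python3 -c "
from plant import ctrl
print(ctrl.finish_job())"
```

```text
the job is handed in; nothing more can be done
None
```

The job is handed in at about 21 s: the column is fully plugged in with its lock screw on the hand-grip side, and the keyed chin cup is still gripped and pressed fully home with about 26 N.

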